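Load the battery test box and hold its lid on the balance point

ROBOT

A 6-joint arm with a two-finger parallel gripper is mounted at the origin on a cart in front of the work surface, level with it; the furniture and walls round the work are solid. World frame = base frame: x ahead of the robot, y to its left, z up, the work surface at z = 0. Lengths are in mm, angles in degrees, forces in N, time in s.
With the tool pointing down it reaches from about 425 to 925 mm from the base axis. Payload 12.5 kg.
Tool frame: the origin (TCP) lies between the finger pads, 19 mm behind the fingertips; this is the grasp point; z points along the fingers, y is the line along which they close (so a half turn about z gives the same grasp; the last joint's range is limited). The gripper opens to 85 mm and grips with 20 to 120 N. Pads are 22 mm wide; open, the fingers measure 114 mm over their backs; the gripper's body (76 mm by 85 mm) begins 54 mm behind the grasp point. The pads swing forward as they close: fully open they stand 13 mm farther back than shut.
Start: joints at [-75.779, 28.126, 89.318, -0, 62.55, -6.05], TCP at [216.563, -586.296, 250.027] pointing down, gripper open.
Joint ranges: [-177.58, 177.58], [-47.91, 125.51], [2.72, 160], [-65.01, 245.01], [3.68, 167.84], [-153.87, 153.87]. Speed limits (degrees/s): [127.2, 127.2, 159.86, 180, 180, 180].

INTERFACE

Orientations are given as [roll, pitch, yaw] about the fixed x, y, z axes, in that order (R = Rz(yaw) Ry(pitch) Rx(roll)).
In Python, from station import bot gives the robot as it stands.
- The arm moves only by the tool pendant, called after ">>>" as name(argument=value, ...) on one line, values as JSON. Schema: {"type":"object","properties":{"plan":{"type":"array","items":{"type":"array","items":{"type":"number"},"minItems":5,"maxItems":5},"minItems":1,"maxItems":8},"grip_n":{"type":"number"},"only":{"type":"string"},"quiet":{"type":"boolean"},"lines":{"type":"string"}},"required":["plan"],"additionalProperties":false}. plan is a list of rows, 1 to 8 of them, each of 5 numbers: the finger opening in mm, then dx, dy, dz in mm, then a turn about the tool's z in degrees; each row shifts and turns the commanded pose from where the row before left it, along the tool's axes as they then stand; what a row does not reach is not made up. A row lasts 1/12 s, in which the tool goes at most 41.7 mm and 7.16 degrees, less where a joint would pass 70% of its speed; a pose out of reach is approached as far as the arm can. The fingers move at their own pace and stop on an object; grip_n is the grip in N (left out, the last holds). Time passes only in rows, so rows that do not move let the fingers close. The tool returns the time, the measured TCP pose, the force, the opening and the grip force at its end. only (a regular expression) keeps the lines of the reply that match it, lines (a string "A,B") keeps lines A to B, and quiet returns only ok. Input that does not fit is refused with a message, and nothing moves.
- bot.get_obs(): the state, without advancing time (a new reading comes with each control period).
- bot.snapshot(name): name is "scene" or "side" or "wrist"; returns a dict with "img" (480x640x3 uint8, blue, green, red), "K" (3x3 intrinsics, pixels), "R" (3x3) and "t" (3): a world point X has camera coordinates R X + t; the wrist camera has in their place "T_tool_cam" (4x4, takes a point from camera to tool coordinates, whose origin is the TCP and whose axes are the flange's). Camera axes: x right, y down, z forward; pixel columns grow to the right and rows downward; lengths in mm; the calibration is good to about 2 mm. A picture is of the moment at which its call begins: read the wrist's pose just before it. There is no depth.
- bot.sign_off(): hands the job in; it is judged then, once.
The state is a dict: "time_s": time; "joint_pos": joint angles; "qvel": joint speeds; "tau": joint torques, N m; "ee_pos": TCP position; "tcp_rot": TCP orientation; "contact_force": force on the tool from outside, world axes, zero at the start; "ft_torque": the same for the moment, N m; "finger_gap": finger opening in mm; "gripper_force": force on a finger pad.
Only numpy, scipy, OpenCV 4.12 (cv2) and the standard library are available. Lean on these libraries where they do the work, as an engineer would, in place of code of your own. Each camera call takes 0.05 s, during which the arm holds its last target. There are 200 camera calls.

TASK

Load the black battery pack into the pocket of the grey battery test box, label side up and seated flat and fully home (either end first), and let go of it. Then grip the lid's steel bar between the fingers, gently swing the lid up off its open stop to its over-centre balance point, where it stands straight up, and finish while still gripping it there, at rest, so that I can fit the missing lid stay; do not let the lid swing on towards shut or drop, and do not disturb the other things on the table.

Things in the scene. Friction and masses are not known exactly. Their poses are not given: they have to be found in the camera images.
- battery: loose black battery pack, 88 x 54 x 19 mm (x, y, z), 0.13 to 0.25 kg; origin at the centre of its underside, x along its length, z out of its label side; it lies on the table label up. Grip it across its 54 mm width.
- test_box: fixed grey battery test box, 130 x 140 mm, 24 mm high without lid; origin: centre of its underside, z up. Pocket sunk in the middle of its top: 58 mm along the box's x, 92 mm along its y (the battery's length goes along the box's y, 2 mm play each side); mouth 24 mm, floor 16 mm above the origin; a seated battery stands 11 mm proud. Lid hinge along the +y side.
- pocket (a point): centre of the pocket's floor, axes as the test box (16 mm above the box's origin)
- lid_hinge (a point): middle of the hinge pin, on the box at x 0, y +75 mm, z +39 mm; axes as the test box. The lid turns about the box's x axis through this point.
- lid (a joint): angle of the blue lid (130 x 132 mm, about 0.6 kg, hinge almost frictionless): 0 shut, lying over the box to its -y; 1.571 straight up, its balance point; 2.1 open against a stop, leaning off the box to its +y side; it starts at or near that stop. Below 1.571 it falls shut, above it falls open; lifting it off the stop takes under 4 N at the bar.
- lid_bar (a point): middle of the lid's pull bar: round steel, 12 mm thick, 90 mm long, parallel to the hinge, 185 mm from the pin, 38 mm clear beyond the lid's free edge, on an arm at each end. At lid angle q it lies 185*cos(q) mm to the box's -y and 185*sin(q) mm above the pin. It may turn between the fingers.
- multimeter: bystander: yellow and black multimeter, 150 x 76 x 44 mm, leave alone
- eyeglass_loupe: bystander: black eye loupe, 34 x 34 x 28 mm, leave alone
- adaptor_tee: bystander: silver T-shaped coaxial adaptor, 30 x 35 x 14 mm, leave alone
- blue_screwdriver: bystander: screwdriver with a blue handle, 150 mm long, leave alone
- red_tape: bystander: roll of red tape, 59 mm across, 19 mm high, leave alone
- pliers: bystander: long-nose pliers with blue handles, 141 x 53 x 11 mm, leave alone
- small_tin: bystander: round pale tin, 62 mm across, 23 mm high, leave alone

How it is judged:
By the outcome, as a careful person would: the job done as asked, in the order asked, and still so for the second after the job is handed in, while the arm keeps its last pose, push and grip.
It also fails if it takes over 51 s, if anything falls off the work surface, if the arm or the gripper's body presses on something with over 40 N, if the wrist force passes 120 N, or if a joint passes its speed limit or range.

## Working session

There is one attempt and no reset: what is moved stays moved. The work goes in short steps, Python scripts to look and compute and a tool call to move; the robot and the scene stay as the last step left them, time stands still between calls to the robot, and variables do not carry over. Pictures are saved under pics/ and viewed, at most 10 in all, crops included, and the job is handed in when it is done.

```bash
ls; mkdir -p pics
```

Run:
```python
from station import bot
import cv2,pickle
o=bot.get_obs();print({k:o[k] for k in("time_s","ee_pos","tcp_rot","finger_gap")})
d={}
for n in("scene","side"):
    s=bot.snapshot(n);d[n]=s;cv2.imwrite(f"pics/{n}0.png",s["img"]);print(n,s["K"],s["R"],s["t"])
pickle.dump(d,open("d0.pkl","wb"))
```

```text
pics
station.py
{'time_s': 0.0, 'ee_pos': array([ 216.49658796, -586.0719816 ,  249.42594329]), 'tcp_rot': array([-1.79936502e+02, -7.68965784e-03,  2.02694009e+01]), 'finger_gap': 85.42650031298389}
scene [[544.01978293   0.         321.05060775]
 [  0.         544.01978293 239.94620666]
 [  0.           0.           1.        ]] [[-0.8204848  -0.57165885  0.00329555]
 [-0.42614869  0.6077755  -0.67007928]
 [ 0.3810538  -0.55119425 -0.74228222]] [ 519.9131518   247.23662982 1175.66318304]
side [[449.83452116   0.         317.03708729]
 [  0.         449.83452116 233.58987118]
 [  0.           0.           1.        ]] [[-0.23586715 -0.97177835 -0.00367726]
 [-0.78994602  0.19393453 -0.58169983]
 [ 0.56599645 -0.13429904 -0.81339522]] [196.21808522 506.53528503 848.13967217]
```

View pics/scene0.png

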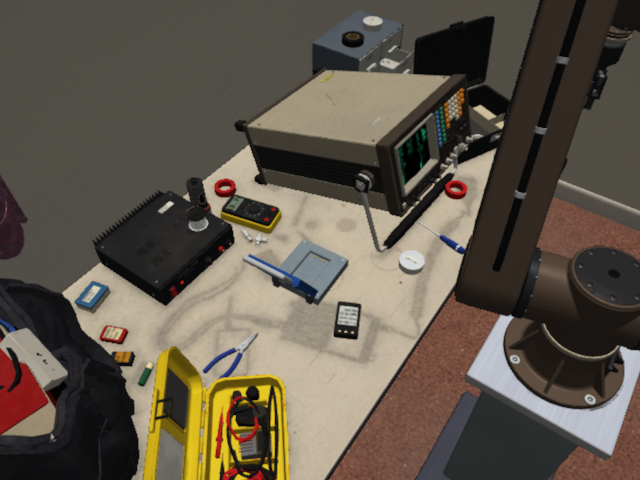

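View pics/side0.png

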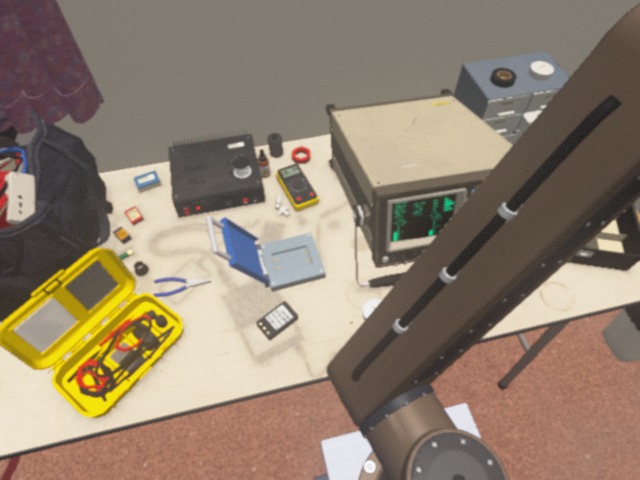

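The scene view shows the battery at about (347,320), the box at (318,265) with its blue lid leaning to the lower left, and the tin at (411,262). The side view has the battery at (277,320), the box at (292,260) and the bar at about (213,235). Next I'll segment them and enlarge.

Create h.py:
```python
import numpy as np,cv2,pickle
def ray(s,p):
    R,t=np.array(s["R"]),np.array(s["t"]).ravel()
    d=R.T@np.linalg.inv(s["K"])@np.array([p[0],p[1],1.]);return -R.T@t,d
def onz(s,p,z):
    c,d=ray(s,p);return c+d*(z-c[2])/d[2]
def tri(s1,p1,s2,p2):
    a,d=ray(s1,p1);b,e=ray(s2,p2)
    k=np.linalg.lstsq(np.c_[d,-e],b-a,rcond=None)[0];x,y=a+d*k[0],b+e*k[1]
    return (x+y)/2,np.linalg.norm(x-y)
```

Run:
```python
from h import *
d=pickle.load(open("d0.pkl","rb"))
for n,(x0,y0,x1,y1) in dict(scene=(240,230,370,345),side=(200,205,335,340)).items():
    s=d[n];im=s["img"];hsv=cv2.cvtColor(im,cv2.COLOR_BGR2HSV)
    m=np.zeros(im.shape[:2],np.uint8);m[y0:y1,x0:x1]=(hsv[y0:y1,x0:x1,2]<75)*255
    m=cv2.morphologyEx(m,cv2.MORPH_CLOSE,np.ones((5,5)))
    for c in cv2.findContours(m,0,2)[0]:
        if cv2.contourArea(c)>250:
            r=cv2.minAreaRect(c);h=cv2.convexHull(c)
            w=np.array([onz(s,p[0],19)[:2] for p in h],np.float32);R=cv2.minAreaRect(w)
            print(n,"dark",r[0],cv2.contourArea(c),R)
    f=640/(x1-x0) if n=="scene" else 4.4
    cv2.imwrite(f"pics/c_{n}.png",cv2.resize(im[y0:y1,x0:x1],None,fx=4.4,fy=4.4,interpolation=cv2.INTER_CUBIC))
```

```text
scene dark (346.82928466796875, 320.0365905761719) 769.5 ((422.62451171875, 202.12887573242188), (51.86581802368164, 94.00215911865234), 26.9100341796875)
scene dark (305.61676025390625, 285.131591796875) 580.5 ((553.9531860351562, 174.51695251464844), (208.6094512939453, 116.18719482421875), 41.10935974121094)
```

View pics/c_scene.png

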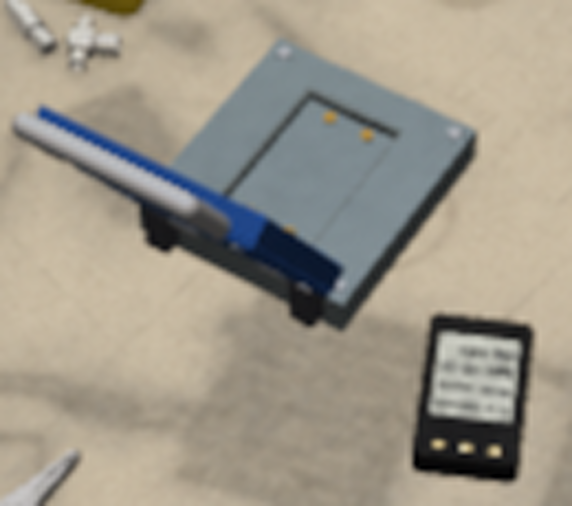

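View pics/c_side.png

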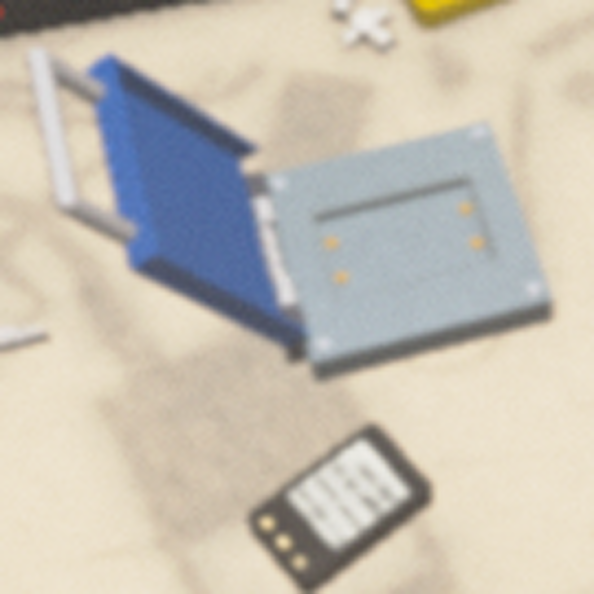

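The crops (4.4x) show the pocket and four corner screws clearly in both views. Box corners in the side crop are about (488,124), (551,303) and (317,365). The bar ends are at about (40,50) and (65,205). The battery is label up.

Run:
```python
from h import *
d=pickle.load(open("d0.pkl","rb"));A,B=d["scene"],d["side"]
a=lambda x,y:(240+(x+.5)/4.4-.5,230+(y+.5)/4.4-.5); b=lambda x,y:(200+(x+.5)/4.4-.5,205+(y+.5)/4.4-.5)
P={"scrA":((284,50),(480,131)),"scrB":((454,132),(533,289)),"cornA":((283,40),(488,124)),"cornB":((476,134),(551,303)),
"contact1":((330,118),(466,209)),"contact2":((368,135),(478,243)),"scrC":((338,285),(323,345)),
"bat1":((433,318),(372,427)),"bat2":((530,325),(430,490)),"bat3":((415,466),(252,518)),"bat4":((518,476),(308,588)),
"barL":((20,125),(38,52)),"barR":((215,218),(66,203))}
for k,(p,q) in P.items():
    X,e=tri(A,a(*p),B,b(*q));print(k,X.round(1),round(e,1),onz(A,a(*p),24)[:2].round(1),onz(B,b(*q),24)[:2].round(1))
```

```text
scrA [637.2  69.7  23.9] 1.4 [636.4  70.1] [638.   69.5]
scrB [524.1  65.1  23.7] 0.5 [523.8  65.5] [524.2  65.1]
cornA [642.   63.6  23.3] 0.5 [641.4  64.3] [641.8  63.7]
cornB [514.8  57.   20.4] 0.4 [513.   59.7] [512.9  57.5]
contact1 [591.7  88.8  13.5] 1.5 [585.7  96.5] [585.8  89.9]
contact2 [566.7  87.3  14.2] 1.3 [561.4  94.5] [561.4  88.4]
scrC [516.9 186.8  23.2] 0.9 [516.1 187.5] [516.9 186.7]
bat1 [467.6 169.6  12.2] 1.0 [463.7 176.6] [461.  170.2]
bat2 [422.1 146.9  16.1] 1.6 [420.3 151.5] [417.5 147.6]
bat3 [431.6 242.8   2. ] 5.3 [421.6 255.7] [424.  241.5]
bat4 [384.4 220.5   6. ] 4.3 [377.1 231.5] [379.  219.8]
barL [616.  299.7 196.6] 3.3 [723.1 199. ] [760.8 319.8]
barR [509.3 295.3 206.8] 11.5 [595.5 189.1] [645.3 315. ]
```

Run:
```python
from h import *
d=pickle.load(open("d0.pkl","rb"));A,B=d["scene"],d["side"]
print("handle lower",tri(A,(382,248),B,(372,283)),"analyzer TL front",tri(A,(380,147),B,(377,185)),"TR", onz(A,(466,77),220))
print("tin",onz(A,(411,258),23),"multim",onz(A,(250,212),44))
yaw=np.radians(20.27);T=np.c_[[np.cos(yaw),np.sin(yaw),0],[np.sin(yaw),-np.cos(yaw),0],[0,0,-1]]
for D in [(520-216.5,-200+586,100),(400-520,200+200,0)]:print(T.T@np.array(D))
from station import bot
s=bot.snapshot("wrist");print(s["T_tool_cam"],s["K"])
```

Run:
```python
import numpy as np
yaw=np.radians(20.27);T=np.c_[[np.cos(yaw),np.sin(yaw),0],[np.sin(yaw),-np.cos(yaw),0],[0,0,-1]]
P=np.array([(216.5,-586,250),(216.5,-586,410),(400,-250,410),(450,0,410),(410,200,300)])
for D in np.diff(P,axis=0):print((T.T@D).round(1),np.linalg.norm(D)/41.7)
```

```text
[   0.    0. -160.] 3.8369304556354913
[ 288.5 -251.6    0. ] 9.18087123430194
[ 133.5 -217.2    0. ] 6.113932270494946
[  31.8 -201.5  110. ] 5.557136799163773
```

>>> pendant(plan=[[85,0,0,-40,0],[85,0,0,-40,0],[85,0,0,-40,0],[85,0,0,-40,0]])

```text
time_s: 0.48
ee_pos: [216.5, -585.9, 411.8]
tcp_rot: [-180.0, -0.0, 20.3]
contact_force: [0.6, -1.0, 0.4]
finger_gap: 85.3
gripper_force: 0.0
```

>>> pendant(plan=[[85,24,-21,0,0],[85,24,-21,0,0],[85,24,-21,0,0],[85,24,-21,0,0],[85,24,-21,0,0],[85,24,-21,0,0],[85,24,-21,0,0],[85,24,-21,0,0]])

```text
time_s: 1.15
ee_pos: [338.8, -360.6, 409.9]
tcp_rot: [-180.0, -0.0, 20.3]
contact_force: [0.5, 0.4, 0.4]
finger_gap: 85.1
gripper_force: 0.0
```

>>> pendant(plan=[[85,24,-21,0,0],[85,24,-21,0,0],[85,24,-21,0,0],[85,24,-21,0,0]])

```text
time_s: 1.48
ee_pos: [399.8, -248.6, 410.0]
tcp_rot: [-180.0, 0.0, 20.3]
contact_force: [0.7, 0.3, 0.0]
finger_gap: 85.2
gripper_force: 0.0
```

>>> pendant(plan=[[85,19,-31,0,0],[85,19,-31,0,0],[85,19,-31,0,0],[85,19,-31,0,0],[85,19,-31,0,0],[85,19,-31,0,0],[85,19,-31,0,0]])

```text
time_s: 2.07
ee_pos: [448.8, 1.4, 410.0]
tcp_rot: [180.0, -0.0, 20.3]
contact_force: [0.4, -0.2, 0.8]
finger_gap: 84.7
gripper_force: 0.0
```

>>> pendant(plan=[[85,5,-30,15,0],[85,5,-30,15,0],[85,5,-30,15,0],[85,5,-30,15,0],[85,5,-30,15,0],[85,5,-30,15,0],[85,0,0,0,0]])

```text
time_s: 2.65
ee_pos: [412.9, 182.0, 317.5]
tcp_rot: [-179.9, 0.2, 20.4]
contact_force: [-0.1, -0.6, 0.5]
finger_gap: 85.0
gripper_force: 0.0
```

>>> pendant(plan=[[85,0,0,0,-6.9],[85,0,0,0,-6.9],[85,0,0,0,-6.9],[85,0,0,0,-6.9],[85,0,0,0,-6.9],[85,0,0,0,-6.9],[85,0,0,0,-6.9],[85,0,0,0,-6.9]])

```text
time_s: 3.32
ee_pos: [414.8, 178.5, 320.1]
tcp_rot: [180.0, 0.0, 75.8]
contact_force: [0.6, -0.4, 0.2]
finger_gap: 84.8
gripper_force: 0.0
```

>>> pendant(plan=[[85,0,0,0,-6.9],[85,0,0,0,-6.9],[85,0,0,0,-6.9],[85,0,0,0,-6.9],[85,0,0,0,-6.9],[85,0,0,0,-6.9],[85,0,0,0,0]])

```text
time_s: 3.9
ee_pos: [414.8, 178.5, 320.0]
tcp_rot: [-180.0, 0.0, 117.2]
contact_force: [0.5, -0.2, 0.4]
finger_gap: 84.9
gripper_force: 0.0
```

Add to h.py:
```python
from scipy.spatial.transform import Rotation as Ro
def wrist(bot):
    o=bot.get_obs();s=bot.snapshot("wrist")
    T=np.eye(4);T[:3,:3]=Ro.from_euler("xyz",o["tcp_rot"],degrees=True).as_matrix();T[:3,3]=o["ee_pos"]
    C=np.linalg.inv(T@np.array(s["T_tool_cam"]));s["R"]=C[:3,:3];s["t"]=C[:3,3];return s,o
```

Run:
```python
from h import *
from station import bot
s,o=wrist(bot);print(o["ee_pos"],o["tcp_rot"]);pickle.dump(s,open("w1.pkl","wb"));cv2.imwrite("pics/w1.png",s["img"])
```

```text
[414.82570706 178.46061202 320.03720638] [-1.79994855e+02  7.44090105e-03  1.17175630e+02]
```

View pics/w1.png

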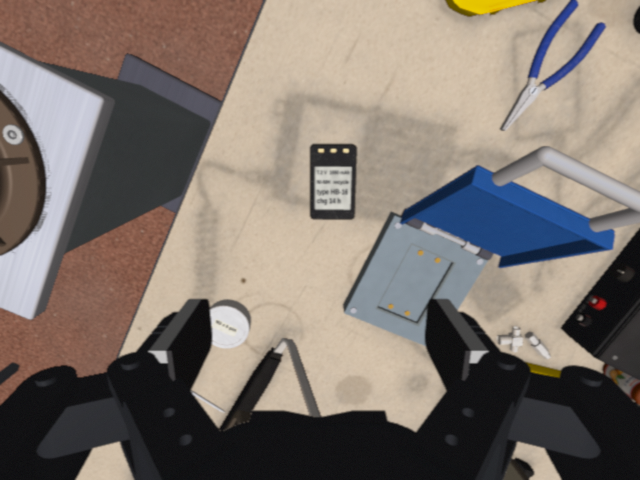

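The wrist view shows the battery upright at (333,182), the box at about (415,278) and the pocket at about (415,283). I'll measure all of them from this frame.

Run:
```python
from h import *
s=pickle.load(open("w1.pkl","rb"));im=s["img"];hsv=cv2.cvtColor(im,cv2.COLOR_BGR2HSV)
m=np.zeros(im.shape[:2],np.uint8);m[130:235,295:370]=(hsv[130:235,295:370,2]<80)*255
c=max(cv2.findContours(m,0,2)[0],key=cv2.contourArea)
w=np.array([onz(s,p[0],19)[:2] for p in cv2.convexHull(c)],np.float32);print("bat",cv2.minAreaRect(w),cv2.minAreaRect(c))
m=((hsv[...,0]>8)&(hsv[...,0]<25)&(hsv[...,1]>130)&(hsv[...,2]>120)).astype(np.uint8);m[:230]=0;m[325:]=0;m[:,:375]=0;m[:,460:]=0
n,_,st,ce=cv2.connectedComponentsWithStats(m)
for i in range(1,n):
    if st[i,4]>5:print("contact",ce[i].round(1),st[i,4],onz(s,ce[i],16)[:2].round(1))
cv2.imwrite("pics/box1.png",cv2.resize(im[205:350,335:505],None,fx=4,fy=4,interpolation=cv2.INTER_CUBIC))
```

```text
bat ((424.649658203125, 197.43443298339844), (50.80768585205078, 85.70694732666016), 26.907054901123047) ((333.0, 181.0), (74.0, 44.0), 90.0)
contact [420.2 252.5] 13 [561.4 169.3]
contact [437.4 259.6] 13 [585.4 171.1]
contact [390.2 306. ] 10 [565.4  89.3]
contact [406.7 312.8] 12 [589.4  90.7]
```

View pics/box1.png

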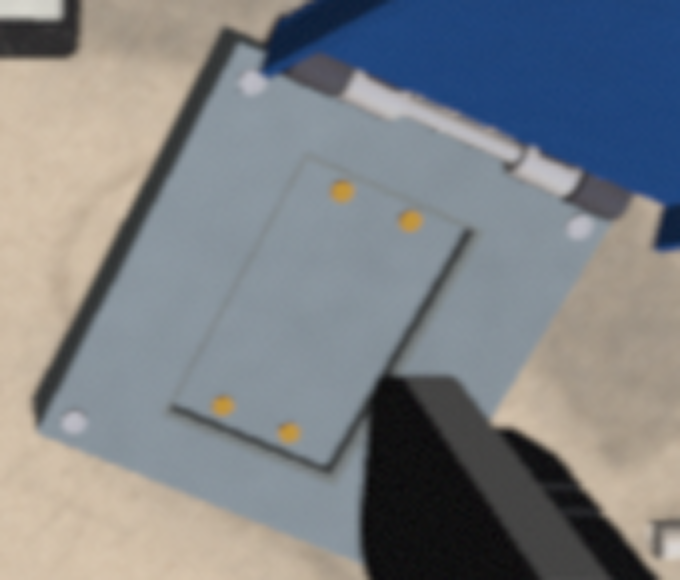

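Run:
```python
from h import *
s=pickle.load(open("w1.pkl","rb"));f=lambda x,y,z:onz(s,(335+(x+.5)/4-.5,205+(y+.5)/4-.5),z)[:2]
sc=[f(*p,24) for p in((253,82),(74,421),(580,227))];print("screws",np.round(sc,1),"mid",(sc[1]+sc[2])/2,"len",np.linalg.norm(sc[0]-sc[1]),np.linalg.norm(sc[0]-sc[2]))
p=np.array([f(*p,24) for p in((305,155),(170,407),(328,470),(472,232))]);print("mouth",p.round(1),p.mean(0),np.linalg.norm(np.diff(p,axis=0),axis=1))
for a,b in((sc[1],sc[0]),(p[1],p[0]),(p[2],p[3])):v=b-a;print(np.degrees(np.arctan2(-v[0],v[1])))
for a,b in((sc[0],sc[2]),(p[1],p[2])):v=b-a;print(np.degrees(np.arctan2(v[1],v[0])))
T=Ro.from_euler("xyz",[180,0,117.18],degrees=True).as_matrix();print(T.T@(np.array([424.6,197.4,25.5])-[414.83,178.46,320.04]))
```

```text
screws [[516.4 188. ]
 [522.7  66. ]
 [628.7 194. ]] mid [575.73185103 130.00611977] len 122.09394071507809 112.44948483923996
mouth [[542.  175.5]
 [547.5  84.2]
 [603.8  87.8]
 [600.3 177.6]] [573.3786348  131.28627167] [91.49706659 56.47797309 89.84490245]
2.9543943304602833
3.4478094954144662
2.2804481949672515
3.0709203015292683
3.6875638339792722
[ 12.38575387  17.34271032 294.54      ]
```

>>> pendant(plan=[[85,2,3,34,0],[85,2,3,34,0],[85,2,3,34,0],[85,2,3,34,0],[85,2,3,34,0],[85,2,2,34,0],[85,0,0,34,0],[85,0,0,0,0]], grip_n=40)

```text
time_s: 4.62
ee_pos: [422.6, 196.4, 77.3]
tcp_rot: [-179.5, -0.1, 116.6]
contact_force: [-0.2, 0.0, 0.2]
finger_gap: 84.6
gripper_force: 0.0
```

Run:
```python
from h import *
from station import bot
s,o=wrist(bot);print(o["ee_pos"],o["tcp_rot"]);im=s["img"];cv2.imwrite("pics/w2.png",im);pickle.dump((s,o),open("w2.pkl","wb"))
hsv=cv2.cvtColor(im,cv2.COLOR_BGR2HSV);m=((hsv[...,2]>110)).astype(np.uint8)
```

```text
[422.60046962 196.39970312  77.29258847] [-1.79525123e+02 -7.54306942e-02  1.16620175e+02]
```

View pics/w2.png

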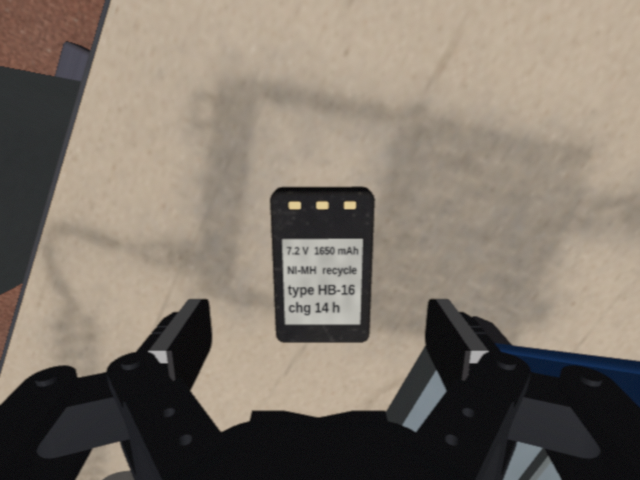

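The battery is centred between the fingers, spanning columns 271–375 and rows 187–342, and is well aligned. I'll refine the pose from this frame.

Run:
```python
from h import *
s,o=pickle.load(open("w2.pkl","rb"));hsv=cv2.cvtColor(s["img"],cv2.COLOR_BGR2HSV)
m=np.zeros((480,640),np.uint8);m[170:360,250:395]=(hsv[170:360,250:395,2]<75)*255
c=max(cv2.findContours(m,0,2)[0],key=cv2.contourArea)
w=np.array([onz(s,p[0],19)[:2] for p in cv2.convexHull(c)],np.float32);r=cv2.minAreaRect(w);print(r)
from station import bot
o=bot.get_obs();print(o["ee_pos"],o["tcp_rot"]);T=Ro.from_euler("xyz",[180,0,o["tcp_rot"][2]],degrees=True).as_matrix();print(T.T@(np.array([*r[0],25.5])-o["ee_pos"]))
```

```text
((423.3755798339844, 198.24581909179688), (52.252044677734375, 87.60575866699219), 26.828718185424805)
[423.48354563 196.68204861  80.02725839] [-1.79661052e+02 -5.31249838e-02  1.16664566e+02]
[ 1.44591349  0.60528415 54.52725839]
```

>>> pendant(plan=[[85,1,0.5,20,0],[85,0,0,20,0],[85,0,0,12,0],[85,0,0,4,0],[85,0,0,0,0],[85,0,0,0,0]], grip_n=40)

```text
time_s: 5.17
ee_pos: [425.2, 198.4, 27.5]
tcp_rot: [179.9, 0.0, 116.8]
contact_force: [0.8, 0.9, -0.0]
finger_gap: 85.0
gripper_force: 0.0
```

>>> pendant(plan=[[40,0,0,0,0],[40,0,0,0,0],[40,0,0,0,0],[40,0,0,0,0],[40,0,0,0,0],[40,0,0,0,0],[40,0,0,0,0]], grip_n=40)

```text
time_s: 5.75
ee_pos: [424.8, 198.3, 27.0]
tcp_rot: [179.9, 0.0, 116.9]
contact_force: [-2.2, -0.6, 12.9]
finger_gap: 53.0
gripper_force: 39.6
```

>>> pendant(plan=[[40,0,0,-10,0],[40,0,0,-20,0],[40,0,0,-20,0],[40,0,0,-13,0],[40,0,0,0,0]])

```text
time_s: 6.17
ee_pos: [425.3, 198.6, 91.6]
tcp_rot: [179.8, 0.0, 116.9]
contact_force: [0.6, 0.3, -0.9]
finger_gap: 52.4
gripper_force: 44.0
```

>>> pendant(plan=[[40,-18.4,14.8,0,0],[40,-18.4,14.8,0,0],[40,-18.4,14.8,0,0],[40,-18.4,14.8,0,0],[40,-18.4,14.8,0,0],[40,-18.4,14.8,0,0],[40,-18.7,14.8,0,0],[40,0,0,0,0]])

```text
time_s: 6.83
ee_pos: [578.5, 128.2, 88.4]
tcp_rot: [179.9, 0.1, 116.8]
contact_force: [-0.2, 1.3, -2.4]
finger_gap: 52.3
gripper_force: 44.6
```

>>> pendant(plan=[[40,0,0,0,6],[40,0,0,0,6],[40,0,0,0,6],[40,0,0,0,5.9],[40,0,0,0,0],[40,0,0,0,0]])

```text
time_s: 7.33
ee_pos: [574.8, 130.0, 88.5]
tcp_rot: [-179.9, 0.0, 93.2]
contact_force: [-0.4, 0.4, -3.0]
finger_gap: 52.2
gripper_force: 44.6
```

```bash
python3 - <<'E'
from h import *
from station import bot
s,o=wrist(bot);print(o["ee_pos"],o["tcp_rot"]);cv2.imwrite("pics/w3.png",s["img"]);pickle.dump((s,o),open("w3.pkl","wb"))
E
```

```text
[574.77746222 130.02452292  88.52808304] [-1.79948271e+02  8.65495838e-03  9.31589318e+01]
```

View pics/w3.png

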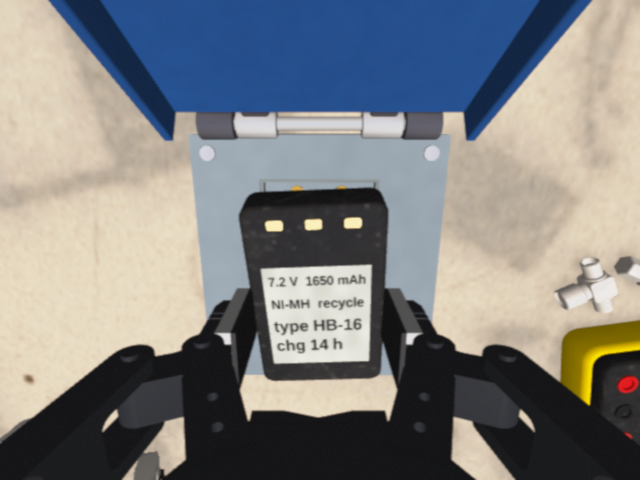

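The battery is held above the pocket but looks slightly yawed and perhaps pitched (far edge at row 205, near edge at row 375). I'll work out its pose with PnP, using the label corners and gold contacts measured flat in the previous frame.

Add to h.py:
```python
def feats(im,x0,y0,x1,y1):
    hsv=cv2.cvtColor(im,cv2.COLOR_BGR2HSV)[y0:y1,x0:x1];H,S,V=cv2.split(hsv)
    m=((S<45)&(V>130)).astype(np.uint8);m=cv2.morphologyEx(m,cv2.MORPH_CLOSE,np.ones((21,21)))
    c=cv2.convexHull(max(cv2.findContours(m,0,1)[0],key=cv2.contourArea))
    e=2.
    while len(q:=cv2.approxPolyDP(c,e,True))>4:e+=1
    q=q[:,0]+[x0,y0];q=q[np.argsort(q[:,1])];q=np.r_[q[:2][np.argsort(q[:2,0])],q[2:][np.argsort(q[2:,0])]]
    m=((H>12)&(H<32)&(S>55)&(V>150)).astype(np.uint8);n,_,st,ce=cv2.connectedComponentsWithStats(m)
    i=1+np.argsort(-st[1:,4])[:3];g=ce[i]+[x0,y0]
    return np.r_[q,g[np.argsort(g[:,0])]].astype(float)
```

Run:
```python
from h import *
s2,_=pickle.load(open("w2.pkl","rb"));s3,o=pickle.load(open("w3.pkl","rb"))
a=feats(s2["img"],274,192,372,338);b=feats(s3["img"],262,212,376,364);print(a.round(1).tolist());print(b.round(1).tolist())
c=np.array([423.38,198.25]);y=np.radians(26.83+90);W=np.array([onz(s2,p,19)[:2]-c for p in a])
L=np.c_[W@[np.cos(y),np.sin(y)],W@[-np.sin(y),np.cos(y)],np.full(len(W),19.)];print(L.round(1).tolist())
ok,rv,tv=cv2.solvePnP(L,b,np.array(s3["K"]),None)
pr=cv2.projectPoints(L,rv,tv,np.array(s3["K"]),None)[0][:,0];print("res",np.abs(pr-b).max(0))
Rw=s3["R"].T@cv2.Rodrigues(rv)[0];tw=s3["R"].T@(tv.ravel()-s3["t"]);print("origin",tw,"rpy",Ro.from_matrix(Rw).as_euler("xyz",degrees=True))
for n,p in dict(TL=(207,153),TR=(432,153)).items():print(n,onz(s3,p,24)[:2])
for n,p in dict(PL=(262,180),PR=(376,180)).items():print(n,onz(s3,p,24)[:2])
```

```text
[[274.0, 239.0], [371.0, 239.0], [285.0, 323.0], [371.0, 337.0], [294.4, 205.0], [321.6, 205.0], [349.5, 204.9]]
[[262.0, 268.0], [375.0, 265.0], [262.0, 363.0], [375.0, 363.0], [273.7, 225.5], [313.0, 224.0], [352.5, 222.6]]
[[16.7, 25.0, 19.0], [16.6, -25.4, 19.0], [-32.3, 20.8, 19.0], [-41.2, -27.5, 19.0], [34.7, 14.0, 19.0], [34.6, 0.2, 19.0], [34.6, -13.9, 19.0]]
res [9.49404641 3.24947689]
origin [570.06430518 136.16967056  52.26335226] rpy [ 7.54527252 -8.88386328 92.53498291]
TL [515.28195175 187.90150355]
TR [628.09230569 193.9997908 ]
PL [542.99053996 175.85528233]
PR [601.34710474 179.00718806]
```

```bash
sed -i 's/(V>130)/(V>150)/; s/np.ones((21,21))/np.ones((5,5))/' h.py
```

Run:
```python
from h import *
s2,_=pickle.load(open("w2.pkl","rb"));s3,o=pickle.load(open("w3.pkl","rb"))
a=feats(s2["img"],277,195,369,335);b=feats(s3["img"],255,212,379,372);print(a.round(1).tolist());print(b.round(1).tolist())
c=np.array([423.38,198.25]);y=np.radians(26.83+90);W=np.array([onz(s2,p,19)[:2]-c for p in a])
L=np.c_[W@[np.cos(y),np.sin(y)],W@[-np.sin(y),np.cos(y)],np.full(len(W),19.)];print(L.round(1).tolist())
ok,rv,tv=cv2.solvePnP(L,b,np.array(s3["K"]),None)
pr=cv2.projectPoints(L,rv,tv,np.array(s3["K"]),None)[0][:,0];print("res",np.abs(pr-b).max(0))
Rw=s3["R"].T@cv2.Rodrigues(rv)[0];tw=s3["R"].T@(tv.ravel()-s3["t"]);print("origin",tw,"rpy",Ro.from_matrix(Rw).as_euler("xyz",degrees=True))
```

```text
[[283.0, 240.0], [361.0, 239.0], [286.0, 323.0], [359.0, 322.0], [294.4, 205.0], [321.6, 205.0], [349.5, 204.9]]
[[261.0, 269.0], [371.0, 265.0], [274.0, 362.0], [368.0, 360.0], [273.7, 225.5], [313.0, 224.0], [352.5, 222.6]]
[[16.1, 20.4, 19.0], [16.6, -20.2, 19.0], [-32.3, 20.2, 19.0], [-31.7, -20.5, 19.0], [34.7, 14.0, 19.0], [34.6, 0.2, 19.0], [34.6, -13.9, 19.0]]
res [0.79800879 0.76206313]
origin [573.71753866 141.2874232   63.11959391] rpy [ -1.47038212 -11.83249635  95.52386745]
```

Add to h.py:
```python
L7=np.array([[16.3,20.3,19],[16.3,-20.3,19],[-32,20.3,19],[-32,-20.3,19],[34.6,14,19],[34.6,0,19],[34.6,-14,19]])
def pose(s,b):
    K=np.array(s["K"]);ok,rv,tv=cv2.solvePnP(L7,b,K,None)
    r=np.abs(cv2.projectPoints(L7,rv,tv,K,None)[0][:,0]-b).max()
    Rw=s["R"].T@cv2.Rodrigues(rv)[0];tw=s["R"].T@(tv.ravel()-s["t"]);return Rw,tw,r,rv,tv
```

Run:
```python
from h import *
s,o=pickle.load(open("w3.pkl","rb"))
Rw,tw,r,rv,tv=pose(s,feats(s["img"],255,212,379,372))
P=np.array([[44,27,19],[44,-27,19],[-44,27,19],[-44,-27,19],[44,27,0],[44,-27,0.]])
print(tw,Ro.from_matrix(Rw).as_euler("xyz",degrees=True),r);print(cv2.projectPoints(P,rv,tv,np.array(s["K"]),None)[0][:,0].round(0).tolist());print((P@Rw.T+tw).round(1))
s,o=pickle.load(open("w2.pkl","rb"));Rw,tw,r,_,_=pose(s,feats(s["img"],277,195,369,335));print(tw,Ro.from_matrix(Rw).as_euler("xyz",degrees=True),r)
```

```text
[573.61068862 141.10738677  62.8612575 ] [ -1.11069256 -11.60803679  95.73488866] 0.8832081322327099
[[232.0, 202.0], [392.0, 196.0], [262.0, 382.0], [382.0, 379.0], [243.0, 182.0], [384.0, 177.0]]
[[542.4 177.6  89.8]
 [596.2 182.7  90.8]
 [551.1  91.8  72.1]
 [604.8  97.   73.1]
 [542.4 181.4  71.2]
 [596.2 186.6  72.2]]
[ 4.23209309e+02  1.97935718e+02 -2.56822141e-01] [  0.96447369   0.39214856 117.02904527] 0.2657114720440745
```

>>> pendant(plan=[[40,-3.5,0.3,0,1],[40,-3.5,0.2,5,1],[40,-3.5,0.2,7,0.6],[40,0,0,6,0],[40,0,0,4,0],[40,0,0,0,0],[40,0,0,0,0]])

```text
time_s: 7.97
ee_pos: [576.2, 119.5, 66.5]
tcp_rot: [-180.0, 0.0, 90.4]
contact_force: [-0.4, 0.2, -2.9]
finger_gap: 52.3
gripper_force: 44.6
```

Create look.py:
```python
from h import *
from station import bot
s,o=wrist(bot);pickle.dump((s,o),open("wl.pkl","wb"));print(o["ee_pos"],o["tcp_rot"],o["contact_force"])
Rw,tw,r,rv,tv=pose(s,feats(s["img"],240,195,385,375))
print("box frame:",r);c=np.array([575.6,130,0]);B=Ro.from_euler("z",3,degrees=True).as_matrix()
P=np.array([[0,0,0],[44,0,0],[-44,0,0],[0,27,0],[0,-27,0.]])
print(((P@Rw.T+tw-c)@B).round(1),Ro.from_matrix(B.T@Rw).as_euler("xyz",degrees=True).round(1))
cv2.imwrite("pics/wl.png",s["img"])
```

```bash
python3 look.py
```

```text
[576.21963129 119.46133143  66.51937989] [-1.79957055e+02  7.51740971e-03  9.03823885e+01] [-0.40108817  0.18387931 -2.89673796]
box frame: 0.7579332468058055
[[ -0.1   0.3  40.4]
 [ -0.   43.4  49. ]
 [ -0.1 -42.9  31.7]
 [-27.1   0.4  39.9]
 [ 26.9   0.2  40.9]] [ -1.1 -11.3  90. ]
```

>>> pendant(plan=[[40,-1,0,4,0],[40,0,0,4,0],[40,0,0,4,0],[40,0,0,3,0],[40,0,0,1,0],[40,0,0,1,0],[40,0,0,0,0]])

```text
time_s: 8.6
ee_pos: [577.4, 119.3, 51.5]
tcp_rot: [179.8, -0.0, 90.4]
contact_force: [-1.0, 6.8, 14.9]
finger_gap: 52.6
gripper_force: 48.3
```

```bash
python3 look.py
```

```text
[577.3802897  119.27489588  51.54191335] [ 1.79795937e+02 -4.40448572e-02  9.03881626e+01] [-1.04995351  6.78088879 14.86419615]
box frame: 0.6438861934007605
[[  1.1  -3.1  24.8]
 [  2.9  40.8  24.6]
 [ -0.6 -47.1  25. ]
 [-25.8  -2.   24.6]
 [ 28.1  -4.2  25. ]] [-0.5  0.3 87.7]
```

>>> pendant(plan=[[40,0,0,1,0],[40,0,0,1,0],[40,0,0,0,0]])

```text
time_s: 8.9
ee_pos: [577.4, 119.4, 51.1]
tcp_rot: [179.7, -0.0, 90.4]
contact_force: [-7.5, 6.9, 35.4]
finger_gap: 52.3
gripper_force: 50.7
```

```bash
python3 look.py
```

```text
[577.37998891 119.41517055  51.1377887 ] [ 1.79746706e+02 -4.96401579e-02  9.04060060e+01] [-7.52728706  6.88148498 35.42671987]
box frame: 0.638625580170185
[[  1.   -3.2  24.4]
 [  2.7  40.8  24. ]
 [ -0.8 -47.1  24.9]
 [-26.   -2.1  24.5]
 [ 27.9  -4.2  24.4]] [ 0.1  0.6 87.7]
```

>>> pendant(plan=[[40,0,0,-3,0],[40,0,0,-3,0],[40,1.6,-0.4,0,-1.2],[40,1.6,-0.4,0,-1.1],[40,0,0,0,0],[40,0,0,0,0]])

```text
time_s: 9.45
ee_pos: [575.2, 121.7, 53.5]
tcp_rot: [-180.0, 0.0, 92.7]
contact_force: [-0.0, -0.5, -0.9]
finger_gap: 52.4
gripper_force: 46.9
```

```bash
python3 look.py
```

```text
[575.24406648 121.69859093  53.46110051] [-1.79952565e+02  7.90373537e-03  9.26890410e+01] [-0.01786615 -0.46764288 -0.92538481]
box frame: 0.8228751218204025
[[ -1.3  -0.2  26.8]
 [ -1.2  43.8  28.1]
 [ -1.4 -44.2  25.5]
 [-28.3  -0.2  26.8]
 [ 25.7  -0.3  26.9]] [-0.1 -1.7 89.9]
```

>>> pendant(plan=[[40,0,1.2,0,0],[40,0,0,2,0],[40,0,0,2,0],[40,0,0,1,0],[40,0,0,1,0],[40,0,0,0,0]])

```text
time_s: 10.0
ee_pos: [577.2, 122.5, 48.8]
tcp_rot: [179.9, -0.0, 92.7]
contact_force: [-1.6, 7.1, 9.6]
finger_gap: 52.4
gripper_force: 49.0
```

```bash
python3 look.py
```

```text
[577.22078268 122.5187235   48.76225168] [ 1.79887268e+02 -3.74118365e-02  9.26793331e+01] [-1.57807411  7.07149497  9.56662141]
box frame: 0.7221815874150934
[[  0.8  -1.4  22.3]
 [  1.1  42.4  18.3]
 [  0.5 -45.3  26.3]
 [-26.2  -1.3  22.2]
 [ 27.8  -1.6  22.4]] [-0.2  5.2 89.6]
```

>>> pendant(plan=[[40,0,0,-2,0],[40,1.8,0,0,0],[40,0,0,1,0],[40,0,0,1,0],[40,0,0,1,0],[40,0,0,0,0]])

```text
time_s: 10.55
ee_pos: [576.9, 124.2, 47.4]
tcp_rot: [179.9, -0.0, 92.7]
contact_force: [-1.1, 7.5, 9.4]
finger_gap: 52.2
gripper_force: 49.4
```

```bash
python3 look.py
```

```text
[576.89065655 124.17299096  47.41816977] [ 1.79932585e+02 -3.51857317e-02  9.26660845e+01] [-1.12155618  7.47406976  9.36508163]
box frame: 0.6809648957667491
[[  0.5   0.2  20.9]
 [  0.8  44.   16.7]
 [  0.2 -43.6  25.1]
 [-26.5   0.3  20.8]
 [ 27.5   0.   21. ]] [-0.3  5.5 89.6]
```

>>> pendant(plan=[[40,0,0,-1,0],[40,1.5,0,0,0],[40,0,0,1,0],[40,0,0,1,0],[40,0,0,0,0]])

```text
time_s: 11.02
ee_pos: [576.2, 124.8, 45.2]
tcp_rot: [-179.9, 0.0, 92.7]
contact_force: [-0.7, 0.2, -2.0]
finger_gap: 52.3
gripper_force: 48.1
```

```bash
python3 look.py
```

```text
[576.17844443 124.82010223  45.23490177] [-1.79929089e+02  9.94754976e-03  9.26609079e+01] [-0.6839166   0.18910192 -2.04427756]
box frame: 0.6317094148565161
[[ -0.2   0.8  18.5]
 [  0.1  44.6  15.1]
 [ -0.5 -43.1  21.9]
 [-27.2   1.   18.5]
 [ 26.8   0.6  18.5]] [-0.   4.4 89.6]
```

>>> pendant(plan=[[40,0,0,1,0],[40,0,0,1,0],[40,0,0,1,0],[40,0,0,1,0],[40,0,0,0,0]])

```text
time_s: 11.48
ee_pos: [576.6, 124.7, 43.1]
tcp_rot: [180.0, 0.0, 92.7]
contact_force: [-4.2, -3.9, 15.3]
finger_gap: 51.9
gripper_force: 49.8
```

```bash
python3 look.py
```

```text
[576.62041764 124.67656477  43.14385666] [1.79964504e+02 1.77289221e-02 9.26681778e+01] [-4.21490457 -3.87336151 15.31506072]
box frame: 1.2662859660057961
[[ -0.1   0.8  16.6]
 [  0.3  44.7  14.6]
 [ -0.4 -43.2  18.6]
 [-27.1   1.   16.8]
 [ 26.9   0.6  16.4]] [ 0.4  2.6 89.5]
```

>>> pendant(plan=[[70,0,0,0,0],[70,0,0,0,0],[70,0,0,0,0],[70,0,0,-10,0],[70,0,0,-20,0],[70,0,0,-20,0],[70,0,0,0,0],[70,0,0,0,0]])

```text
time_s: 12.2
ee_pos: [577.0, 125.1, 93.3]
tcp_rot: [179.9, -0.0, 92.7]
contact_force: [-0.1, 0.2, -0.5]
finger_gap: 69.9
gripper_force: 0.0
```

Run:
```python
import re
t=open("look.py").read().replace("240,195,385,375","240,150,400,400")
open("look2.py","w").write(t)
```

```bash
python3 look2.py
```

```text
[576.98590531 125.10894751  93.2934064 ] [ 1.79866857e+02 -2.70853226e-03  9.26759298e+01] [-0.12367652  0.20887356 -0.54492051]
box frame: 53.47408916187055
[[  0.6  21.4 110.4]
 [  0.5  43.8  72.5]
 [  0.7  -1.  148.3]
 [-26.4  21.8 110.7]
 [ 27.6  21.  110.1]] [ 1.2 59.4 90.2]
```

View pics/wl.png

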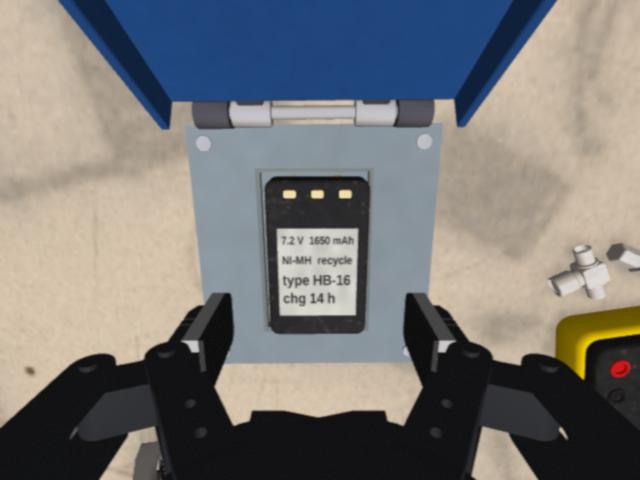

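The battery sits in the pocket, aligned, spanning (265–370, 177–334) with the pocket outline visible around it. Next I'll measure whether it is level.

```bash
sed -i 's/240,150,400,400/268,182,368,330/' look2.py; python3 look2.py
```

```text
[576.55069513 125.03055242  92.37256927] [1.79957203e+02 1.62019649e-03 9.26732787e+01] [ 0.00365632 -0.20451626 -0.59823694]
box frame: 0.49980418546988403
[[  0.1   2.1  17. ]
 [  0.2  46.1  17.2]
 [ -0.  -41.9  16.9]
 [-26.9   2.2  17.5]
 [ 27.1   2.   16.5]] [ 1.  -0.2 89.8]
```

>>> pendant(plan=[[0,4,0,0,0],[0,0,0,0,0],[0,0,0,0,0],[0,0,0,0,0],[0,0,0,0,0],[0,0,0,10,0],[0,0,0,10,0],[0,0,0,8,0]])

```text
time_s: 12.97
ee_pos: [576.0, 128.9, 62.5]
tcp_rot: [-179.9, 0.0, 92.7]
contact_force: [-0.1, 0.5, 1.0]
finger_gap: 0.1
gripper_force: 0.0
```

>>> pendant(plan=[[0,0,0,4,0],[0,0,0,2,0],[0,0,0,1,0],[0,0,0,1,0],[0,0,0,1,0],[0,0,0,0,0]])

```text
time_s: 13.47
ee_pos: [576.4, 129.0, 55.1]
tcp_rot: [180.0, 0.0, 92.7]
contact_force: [0.0, -0.4, -0.1]
finger_gap: 0.1
gripper_force: 0.0
```

>>> pendant(plan=[[0,0,0,1,0],[0,0,0,1,0],[0,0,0,0.5,0],[0,0,0,0,0]])

```text
time_s: 13.8
ee_pos: [576.4, 129.0, 52.8]
tcp_rot: [180.0, 0.0, 92.7]
contact_force: [-1.0, -0.4, 3.2]
finger_gap: -0.1
gripper_force: 1.9
```

>>> pendant(plan=[[0,0,0,1,0],[0,0,0,0,0],[0,0,0,-10,0],[0,0,0,-36,0],[0,0,0,-36,0],[0,0,0,-40,0],[0,0,0,-40,0],[0,0,0,-40,0]])

```text
time_s: 14.47
ee_pos: [575.9, 129.0, 255.9]
tcp_rot: [180.0, 0.0, 92.7]
contact_force: [1.0, 0.6, -0.5]
finger_gap: 0.1
gripper_force: 0.0
```

>>> pendant(plan=[[50,0,0,-40,-6.95],[50,0,0,0,-6.95],[50,0,0,0,-6.95],[50,0,0,0,-6.95],[50,0,0,0,-6.95],[50,0,0,0,-6.95],[50,0,0,0,-6.95],[50,0,0,0,-6.95]])

```text
time_s: 15.13
ee_pos: [576.2, 129.0, 293.8]
tcp_rot: [180.0, 0.0, 148.6]
contact_force: [0.5, -0.7, -0.8]
finger_gap: 50.1
gripper_force: 0.0
```

>>> pendant(plan=[[50,0,0,0,-6.95],[50,0,0,0,-6.95],[50,0,0,0,-6.95],[50,0,0,0,-6.95],[50,0,35,0,-6.95],[50,0,35,0,0],[50,0,35,0,0],[50,0,0,0,0]])

```text
time_s: 15.8
ee_pos: [574.3, 238.4, 293.6]
tcp_rot: [179.9, 0.0, -176.8]
contact_force: [0.6, -0.6, 0.7]
finger_gap: 50.1
gripper_force: 0.0
```

Run:
```python
from h import *
from station import bot
s,o=wrist(bot);print(o["ee_pos"],o["tcp_rot"]);cv2.imwrite("pics/w5.png",s["img"]);pickle.dump((s,o),open("w5.pkl","wb"))
```

```text
[574.26394623 238.43850207 293.6110153 ] [ 1.79934268e+02  1.30996355e-02 -1.76796292e+02]
```

View pics/w5.png

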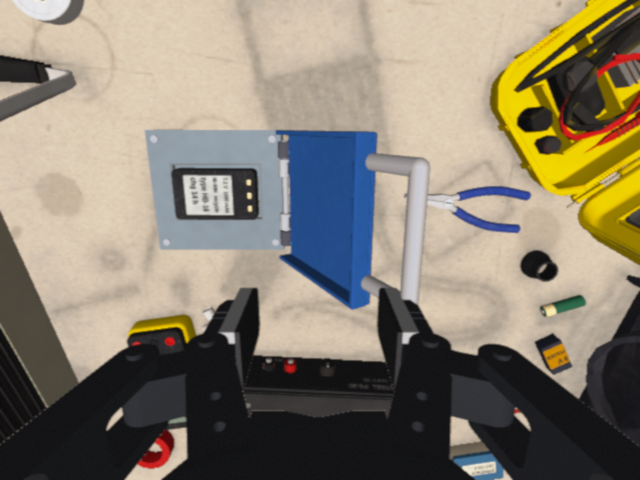

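The wrist view shows the battery seated in the box. The bar runs from about (418,165) to (410,300), with the lid at its stop. I'll cast the bar's centreline onto its expected height.

Run:
```python
from h import *
from station import bot
s,o=pickle.load(open("w5.pkl","rb"));hsv=cv2.cvtColor(s["img"],cv2.COLOR_BGR2HSV)
for r in range(195,290,15):
    row=hsv[r,395:440];m=np.where((row[:,1]<25)&(row[:,2]>100))[0]+395
    u=(m.min()+m.max())/2;p=onz(s,(u,r),199);print(r,m.min(),m.max(),p.round(1))
for p in((427,160),(403,305)):print(onz(s,p,199).round(1))
o=bot.get_obs();e=o["ee_pos"];print(e,o["tcp_rot"])
B=Ro.from_euler("z",3,degrees=True).as_matrix();T=Ro.from_euler("xyz",[180,0,183.2],degrees=True).as_matrix()
prev=e
for q in (2.1,2.0,1.9,1.8,1.7,1.64,1.571):
    w=np.array([575.6,130,0])+B@np.array([0,75-185*np.cos(q),39+185*np.sin(q)]);print(q,w.round(1),(T.T@(w-prev)).round(1));prev=w
```

```text
195 405 439 [536.9 299.8 199. ]
210 406 425 [546.3 297.1 199. ]
225 406 424 [555.8 298.  199. ]
240 405 422 [565.4 298.4 199. ]
255 403 421 [575.4 298.7 199. ]
270 402 420 [585.5 299.4 199. ]
285 401 419 [596.  300.1 199. ]
[516.2 299.9 199. ]
[610.5 297.3 199. ]
[574.40431231 236.34313172 293.47165226] [ 1.79992642e+02 -7.09861280e-03 -1.76785141e+02]
2.1 [566.8 298.2 198.7] [ 4.2 62.2 94.8]
2.0 [567.6 281.8 207.2] [  0.1 -16.4  -8.5]
1.9 [568.5 264.6 214.1] [  0.1 -17.2  -6.8]
1.8 [569.5 246.9 219.2] [  0.1 -17.8  -5.1]
1.7 [570.4 228.7 222.5] [  0.1 -18.2  -3.3]
1.64 [571.  217.7 223.6] [  0.  -11.   -1.1]
1.571 [571.7 204.9 224. ] [  0.  -12.8  -0.4]
```

>>> pendant(plan=[[36,2,31,0,0],[36,2,31,0,0],[36,0,0,20,0],[36,0,0,20,0],[36,0,0,20,0],[36,0,0,15,0],[36,0,0,10,0],[36,0,0,0,0]])

```text
time_s: 16.52
ee_pos: [567.4, 294.6, 206.6]
tcp_rot: [-179.9, -0.2, -177.0]
contact_force: [-0.1, 0.6, 0.2]
finger_gap: 35.7
gripper_force: 0.0
```

>>> pendant(plan=[[36,0,0,6,0],[36,0,0,0,0],[36,0,0,0,0]])

```text
time_s: 16.77
ee_pos: [568.0, 295.4, 203.1]
tcp_rot: [180.0, 0.0, -177.0]
contact_force: [-0.3, 0.4, -0.2]
finger_gap: 35.8
gripper_force: 0.0
```

>>> pendant(plan=[[36,0,2.8,0.5,0],[36,0,0,0,0],[0,0,0,0,0],[0,0,0,0,0],[0,0,0,0,0],[0,0,0,0,0],[0,0,0,0,0]], grip_n=30)

```text
time_s: 17.35
ee_pos: [567.7, 297.8, 202.3]
tcp_rot: [-180.0, 0.0, -177.0]
contact_force: [-1.5, -4.5, 4.8]
finger_gap: 10.4
gripper_force: 29.5
```

>>> pendant(plan=[[0,0,-2,-1.1,0],[0,0,-2,-1.1,0],[0,0,-4,-2.1,0],[0,0,-4.1,-2.1,0],[0,0,-4.3,-2.1,0],[0,0,-4.3,-1.8,0],[0,0,-4.3,-1.7,0],[0,0,-4.3,-1.7,0]])

```text
time_s: 18.02
ee_pos: [569.3, 268.8, 216.4]
tcp_rot: [180.0, 0.1, -177.0]
contact_force: [-1.9, 4.1, 5.4]
finger_gap: 10.6
gripper_force: 30.5
```

>>> pendant(plan=[[0,0,-4.3,-1.7,0],[0,0,-4.4,-1.4,0],[0,0,-4.4,-1.3,0],[0,0,-4.5,-1.2,0],[0,0,-4.5,-1.1,0],[0,0,-4.5,-1,0],[0,0,-4.5,-0.9,0],[0,0,0,0,0]])

```text
time_s: 18.68
ee_pos: [571.0, 237.0, 224.3]
tcp_rot: [-180.0, 0.0, -177.0]
contact_force: [2.1, 1.9, 2.8]
finger_gap: 10.5
gripper_force: 31.1
```

Run:
```python
from station import bot
print(bot.get_obs()["contact_force"])
```

```text
[2.08069752 1.89927866 2.78311112]
```

>>> pendant(plan=[[0,0,-4,-0.6,0],[0,0,-4,-0.5,0],[0,0,-4,-0.5,0],[0,0,-4,-0.4,0],[0,0,-4,-0.3,0],[0,0,-4,-0.2,0],[0,0,-3,-0.1,0],[0,0,0,0,0]])

```text
time_s: 19.35
ee_pos: [572.4, 210.4, 227.0]
tcp_rot: [-180.0, 0.0, -177.0]
contact_force: [2.5, 1.7, 4.3]
finger_gap: 10.8
gripper_force: 31.3
```

>>> pendant(plan=[[0,0,-2,-0.1,0],[0,0,0,0,0],[0,0,0,0,0],[0,0,0,0,0]])

```text
time_s: 19.68
ee_pos: [572.4, 209.1, 226.9]
tcp_rot: [-180.0, 0.0, -177.0]
contact_force: [3.2, 2.0, 2.5]
finger_gap: 10.6
gripper_force: 31.2
```

>>> pendant(plan=[[0,0,-2,0,0],[0,0,-2.2,0,0],[0,0,0,0,0],[0,0,0,0,0],[0,0,0,0,0]])

```text
time_s: 20.1
ee_pos: [572.7, 204.8, 227.0]
tcp_rot: [-180.0, 0.0, -177.0]
contact_force: [4.8, 1.9, 2.6]
finger_gap: 10.8
gripper_force: 31.2
```

Run:
```python
from h import *
from station import bot
s,o=wrist(bot);print(o["ee_pos"],o["qvel"].round(3) if hasattr(o["qvel"],"round") else o["qvel"]);hsv=cv2.cvtColor(s["img"],cv2.COLOR_BGR2HSV)
R,t=s["R"],s["t"]
pr=lambda X:(lambda p:p[:2]/p[2])(np.array(s["K"])@(R@np.array(X)+t))
print("expect bar ends",pr((528,202.6,224)).round(),pr((616,207,224)).round())
for r in range(60,400,15):
    row=hsv[r,260:380];m=np.where((row[:,1]<25)&(row[:,2]>100))[0]+260
    if len(m)>6:print(r,m.min(),m.max(),len(m),onz(s,((m.min()+m.max())/2,r),224).round(1))
for r in range(100,300,20):
    m=np.where((hsv[r,:,0]>100)&(hsv[r,:,0]<125)&(hsv[r,:,1]>150))[0]
    if len(m)>3:print("blue",r,m.min(),m.max(),len(m))
```

```text
[572.65558656 204.83166587 226.97001577] [-0.001  0.073 -0.027 -0.095 -0.024 -0.007]
expect bar ends [317. 211.] [317. 415.]
135 260 320 40 [502.4 192.4 224. ]
195 284 328 27 [522.3 198.5 224. ]
210 287 333 33 [527.6 200.2 224. ]
225 287 333 33 [533.1 200.4 224. ]
240 282 333 39 [538.7 199.8 224. ]
255 303 333 31 [544.3 203.9 224. ]
270 303 333 31 [550.2 204.2 224. ]
285 303 332 30 [556.3 204.3 224. ]
300 304 331 28 [562.5 204.6 224. ]
315 304 331 28 [568.9 205.  224. ]
330 291 346 42 [575.4 205.7 224. ]
345 305 331 27 [582.1 205.8 224. ]
360 305 331 27 [589.  206.2 224. ]
375 304 332 29 [596.1 206.5 224. ]
390 304 331 28 [603.4 206.7 224. ]
blue 140 295 321 27
blue 160 289 324 36
blue 180 289 305 17
blue 200 290 300 11
blue 220 290 300 11
blue 240 291 547 25
blue 260 291 300 10
blue 280 292 301 10
```

Run:
```python
from h import *
s,o=pickle.load(open("w5.pkl","rb"));s2,o2=pickle.load(open("wl.pkl","rb"))
print(onz(s,(285.5,190),39),onz(s2,(314,113),39))
for n,ss,v in(("w5",s,[(146,160)]),):
    hsv=cv2.cvtColor(ss["img"],cv2.COLOR_BGR2HSV)
    for r in range(160,232,8):
        row=hsv[r,270:300];m=np.where((row[:,1]<30)&(row[:,2]>120))[0]+270
        if len(m):print(r,m.min(),m.max(),onz(ss,((m.min()+m.max())/2,r),39).round(1))
from station import bot
o=bot.get_obs();print(o["ee_pos"],o["contact_force"])
```

```text
[565.97213991 205.21606937  39.        ] [570.61008177 204.50552442  39.        ]
160 278 288 [535.5 201.8  39. ]
168 278 287 [543.6 201.5  39. ]
176 278 288 [551.7 202.2  39. ]
184 281 288 [559.8 204.   39. ]
192 281 289 [568.1 204.8  39. ]
200 282 289 [576.5 205.5  39. ]
208 282 288 [585.1 205.2  39. ]
216 279 289 [593.8 204.4  39. ]
224 279 288 [602.6 204.2  39. ]
[572.63893987 204.86057261 226.95621114] [4.89955536 2.58479407 2.32093411]
```

>>> pendant(plan=[[0,0,0,0,0],[0,0,0,0,0],[0,0,0,0,0],[0,0,0,0,0]])

```text
time_s: 20.48
ee_pos: [572.6, 204.9, 227.0]
tcp_rot: [-180.0, 0.0, -177.0]
contact_force: [5.1, 1.8, 2.2]
finger_gap: 10.9
gripper_force: 31.2
```

```bash
python3 -c "
from station import bot
print(bot.sign_off())"
```

```text
the job is handed in; nothing more can be done
None
```

The battery is seated flat in the pocket and released, and the lid is held at rest by its bar at the balance point, within measurement error; I handed the job in at 20.5 s.

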